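Nudge the red-capped specimen jar up the gutter to the reader and start the read

ROBOT

A 6-joint arm with a two-finger parallel gripper is mounted at the origin on the work surface. World frame = base frame: x ahead of the robot, y to its left, z up, the work surface at z = 0. Lengths are in m, angles in degrees, forces in N, time in s.
With the tool pointing down it reaches from about 0.35 to 0.875 m from the base axis. Payload 4.2 kg.
Tool frame: the origin (TCP) lies between the finger pads; the fingertips stand 8 mm ahead of it and the grasp point (between the pads) lies 11 mm behind it; x points along the fingers, y is the direction in which the jaws open and shut, and the axes are right-handed (so a half turn about x gives the same grasp; the last joint's range is limited). The gripper opens to 87 mm and grips with 3 to 60 N. Pads are 19 mm wide; open, the fingers measure 117 mm over their backs; the gripper's body (75 mm by 190 mm) begins 51 mm behind the grasp point.
Start: joints at [-56.402, 22.042, 0.453, 0, -68.411, -14.817], TCP at [0.201, -0.592, 0.231] pointing down, gripper open.
Joint ranges: [-179.83, 179.83], [-69.29, 118.12], [-61.27, 80.66], [-181.25, 117.63], [-171.15, -9.14], [-177.46, 177.46]. Speed limits (degrees/s): [159.86, 159.86, 180, 180, 180, 180].

INTERFACE

Orientations are given as a 3x3 rotation matrix whose columns are the frame's x, y, z axes.
In Python, from station import r gives the robot as it stands. The module is installed in compiled form; this text tells all that it offers.
- The arm moves only by the tool move_arm, never from a script. Its argument "increments" is one flat list of numbers, 7 for each row, row after row: the turn, a rotation vector about the tool's x, y, z in degrees, then the shift along the tool's x, y, z in m, then the finger opening in m, from 0 to 0.087. A call has 1 to 12 rows; each row is the pose to reach, as a shift and turn from the pose commanded when the call began, along the tool's axes at that moment; what a row does not reach only later rows make up. A row lasts 1/12 s, in which the tool goes at most 41.7 mm and 7.16 degrees, less where a joint would pass 70% of its speed; a pose out of reach is approached as far as the arm can. A call with a gripper value outside its range is refused whole. The fingers move at their own pace and stop on an object; the grip force is fixed at half the most. Time passes only in rows, so rows that repeat a pose let the fingers close. It gives the time, the measured TCP pose, the force and the opening at its end, in the units of the state.
- r.sense(): the state, without advancing time (a new reading comes with each control period).
- r.capture(name): name is "scene" or "top" or "wrist"; returns the picture (384x512x3 uint8, red, green, blue); there is no depth.
- r.calibration(name): a dict with "fx", "fy", "cx", "cy" (pixels), "rvec" (rotation vector, rad) and "tvec" (3), from world to camera coordinates, as OpenCV has them; the wrist camera has in their place "tool_from_camera" (4x4, takes a point from camera to tool coordinates, whose origin is the TCP and whose axes are the tool frame's). Camera axes: x right, y down, z forward; pixel columns grow to the right and rows downward; lengths in m; the calibration is good to about 2 mm. A picture is of the moment at which its call begins: read the wrist's pose just before it. calibration takes no time and is no camera call.
- r.finish_job(): hands the job in, once; it reports no verdict.
The state is a dict: "time_s": time; "joints": joint angles; "joint_velocities": joint speeds; "effort": joint torques, N m; "tcp_pos": TCP position; "ee_rot": TCP orientation; "wrist_force": force on the tool from outside, world axes, zero at the start; "moment": the same for the moment, N m; "gripper_width": opening from 0.0 (shut) to 1.0 (fully open).
Only numpy, scipy, OpenCV 4.12 (cv2) and the standard library are available. Lean on these libraries where they do the work, as an engineer would, in place of code of your own. Each camera call takes 0.05 s, during which the arm holds its last target.

TASK

On the sloped two-lane gutter, push the lying red-capped jar up its lane with the fingertips, gently, over the crest and up to the stop at the reader, so that it stays there and does not roll back; do not grasp or lift it. Then press the green start button fully down and let go of it. Leave the blue-capped jar and everything else where they are.

Things in the scene. Friction and masses are not known exactly. Their poses are not given: they have to be found in the camera images.
- chute: Fixed metal gutter, two lanes side by side, 186 mm wide, a white reader head 60 mm high at its upper end. Origin: under its middle, on the table; x points up the lanes to the reader, y to the left looking that way, z up. Lane centres at y = +45 and -45 mm; each lane is 84 mm wide between walls 6 mm thick and 12 mm above the floor. The floor begins at x = -135 mm.
- slope (a point): Crest of the gutter floor midway between the lanes: x = 45, z = 34 mm in the gutter's frame. The floor rises to it at 8 degrees and falls beyond it at 9 degrees to the stop. A jar left short of the crest rolls back to the lip, one past it rolls on and stays at the stop. The point's x axis points up along the rising floor, z square to it.
- seat_left (a point): Centre of a jar resting against the stop in the lane at y = +45 mm: x = 75, z = 49.5 mm in the gutter's frame. The stop is an upright black rubber wall across both lanes, face at x = 95 mm, top 60 mm above the table.
- seat_right (a point): The same for the lane at y = -45 mm.
- lip (a point): Foot of the low lip that keeps the jars from rolling out, midway between the lanes, on the floor: x = -115, z = 11.5 mm in the gutter's frame. The lip stands 6 mm above the floor, across both lanes, and is 6 mm thick.
- jar_red: White plastic specimen jar, red cap, teal label: a closed cylinder 40 mm in diameter, 76 mm long, about 0.12 kg, lying across one lane (which one varies) against the lip, its centre then at x = -103, z = 34 mm in the gutter's frame. Origin: its centre; y along its axis to the cap, parallel to the gutter's y. It rolls freely.
- jar_blue: The same jar with a blue cap, lying in the other lane. To be left alone.
- console: Fixed white console 100 x 90 x 35 mm high, with the green start button on top. Origin: centre of its underside.
- start_top (a point): Centre of the top face of the green push button, 32 mm diameter; press straight down.
- start (a joint): Travel of the green button: 0 when up, 0.006 m when fully down (about 5 N); it springs back.
- rack: Bystander: dark-blue plastic rack 75 x 150 x 70 mm with red-capped test tubes fixed in it, 98 mm high in all. Origin: centre of its underside.
- saline: Bystander: white plastic bottle, 68 mm diameter, 165 mm high. Origin: centre of its underside.
- carton: Bystander: gold cardboard carton 55 x 110 x 40 mm high. Origin: centre of its underside.
- tray: Bystander: open steel instrument tray 120 x 200 x 28 mm. Origin: centre of its underside.
- bowl: Bystander: steel bowl, 100 mm diameter, 45 mm high. Origin: centre of its underside.
- vial: Bystander: small amber glass jar with a red cap, 32 mm diameter, 50 mm high, standing upright. Origin: centre of its underside.
- forceps: Bystander: steel forceps 146 mm long lying flat. Origin: centre of its underside.
Not all that is in view belongs to the job. Leave any black or purple look-alike of the jar_red alone. Leave any brown or turquoise look-alike of the console alone.

How it is judged:
By the outcome, as a careful person would: the job done as asked, in the order asked, and still so for the second after the job is handed in, with the robot touching nothing.
It also fails if it takes over 43 s, if anything falls off the work surface, if the arm or the gripper's body presses on something with over 40 N, if the wrist force passes 120 N, or if a joint passes its speed limit or range.

## Working session

There is one attempt and no reset: what is moved stays moved. The work goes in short steps, Python scripts to look and compute and a tool call to move; the robot and the scene stay as the last step left them, time stands still between calls to the robot, and variables do not carry over. Pictures are saved under pics/ and viewed, and the job is handed in when it is done.

Besides the shell and the picture viewer there is one more tool, called after "Request:" as name(argument=value, ...) on one line, values as JSON. move_arm: Moves the arm, as the interface text tells. Its arguments: {"type":"object","properties":{"increments":{"type":"array","items":{"type":"number"}}},"required":["increments"]}

```bash
mkdir -p pics; cat > h.py <<'E'
import numpy as np, cv2
from station import r
def save(n,im): cv2.imwrite('pics/%s.png'%n, im[:,:,::-1])
def cam(n):
    c=r.calibration(n)
    if 'rvec' in c:
        R=cv2.Rodrigues(np.array(c['rvec'],float))[0]; t=np.array(c['tvec'],float).ravel()
        return c,R.T,-R.T@t
    s=r.sense(); T=np.array(c['tool_from_camera']); Rw=np.array(s['ee_rot'])
    return c,Rw@T[:3,:3],Rw@T[:3,3]+np.array(s['tcp_pos'])
def ray(C,u,v,z):
    c,R,o=C; d=R@np.array([(u-c['cx'])/c['fx'],(v-c['cy'])/c['fy'],1])
    return o+d*(z-o[2])/d[2]
def proj(C,p):
    c,R,o=C; q=R.T@(np.array(p)-o); return c['fx']*q[0]/q[2]+c['cx'],c['fy']*q[1]/q[2]+c['cy']
E
python3 - <<'E'
from h import *
for n in ['top','scene']:
    im=r.capture(n); np.save(n+'.npy',im); save(n+'0',cv2.resize(im,(800,600)))
    print(n,cam(n)[2],cam(n)[1][:,2])
s=r.sense();print(s)
E
```

```text
top [ 0.26291735 -0.07469296  1.52953422] [ 0.20627016  0.00892504 -0.97845438]
scene [1.4839108  0.10915842 0.76968318] [-0.7858168  -0.14900239 -0.60024183]
{'time_s': 0.1, 'joints': array([-5.64028005e+01,  2.20850889e+01,  3.87124416e-01, -2.30602717e-02,
       -6.84124046e+01, -1.48155960e+01]), 'joint_velocities': array([-0.03306649, -0.05412792,  0.17472096,  0.07080262, -0.07936692,
       -0.01298876]), 'effort': array([-1.32985156e-04, -3.91688740e+01,  1.87935001e+01,  4.23192725e+00,
        1.34791245e-02, -6.79099708e-05]), 'tcp_pos': array([ 0.20105015, -0.59122105,  0.22958487]), 'ee_rot': array([[-7.54178051e-04, -3.21820450e-01,  9.46800417e-01],
       [ 1.81157699e-03,  9.46798693e-01,  3.21821307e-01],
       [-9.99998075e-01,  1.95791242e-03, -1.31052269e-04]]), 'wrist_force': array([ 0.05454571,  0.64101429, -0.94396017]), 'moment': array([-0.01441286, -0.0111367 ,  0.05197753]), 'gripper_width': 0.9990451810668116}
```

View pics/top0.png

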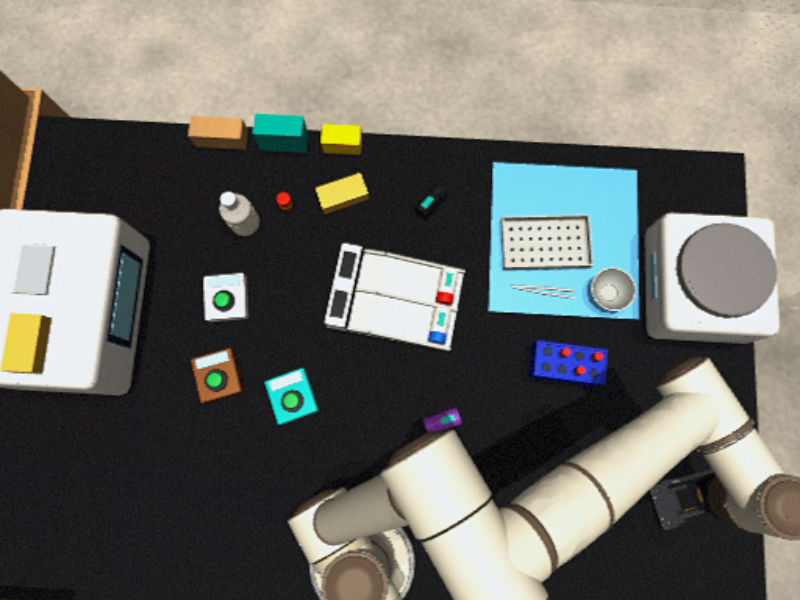

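View pics/scene0.png

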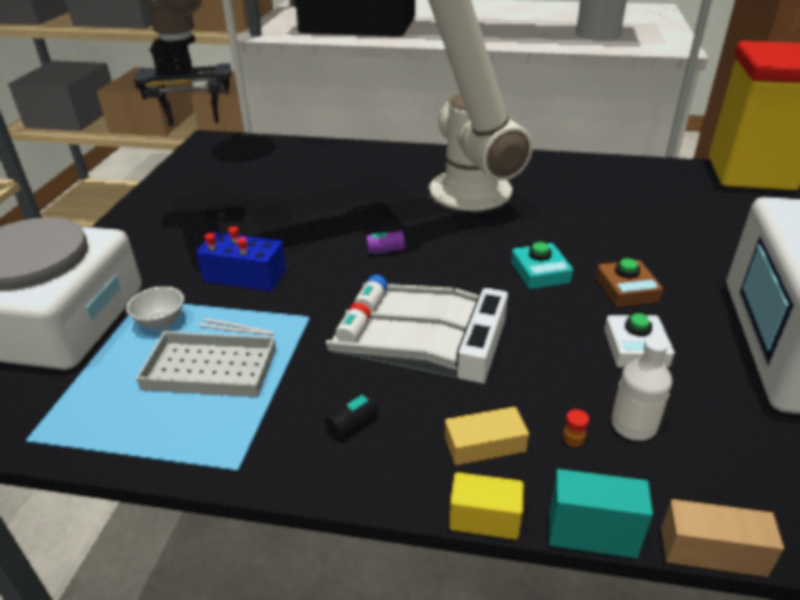

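The top view shows the gutter with its reader to the left (800x600 px, about (343,287)). The red jar is at about (446,287) in the lane farther from the robot and the blue jar at about (439,325). The white console's button is at about (223,299). I'll take a closer crop to measure these.

```bash
python3 - <<'E'
from h import *
im=np.load('top.npy'); a=im[150:230,200:310]; b=im[170:210,125:165]
save('cropA',cv2.resize(a,None,fx=7,fy=7,interpolation=cv2.INTER_CUBIC))
C=cam('top')
def blob(im,f,box):
    h=cv2.cvtColor(im,cv2.COLOR_RGB2HSV).astype(int); m=f(h)
    mm=np.zeros_like(m);x0,y0,x1,y1=box;mm[y0:y1,x0:x1]=m[y0:y1,x0:x1]
    ys,xs=np.nonzero(mm);return xs.mean(),ys.mean(),len(xs)
red=lambda h:((h[...,0]<8)|(h[...,0]>172))&(h[...,1]>150)&(h[...,2]>80)
blue=lambda h:(h[...,0]>100)&(h[...,0]<125)&(h[...,1]>150)&(h[...,2]>80)
grn=lambda h:(h[...,0]>45)&(h[...,0]<75)&(h[...,1]>120)&(h[...,2]>60)
teal=lambda h:(h[...,0]>76)&(h[...,0]<98)&(h[...,1]>120)&(h[...,2]>60)
for n,f,bx,z in [('red',red,(265,170,300,200),.045),('blue',blue,(265,195,300,225),.045),('tealR',teal,(270,165,300,190),.052),('tealB',teal,(270,190,300,215),.052),('btn',grn,(130,180,156,202),.045)]:
    u,v,k=blob(im,f,bx); print(n,u,v,k,ray(C,u,v,z).round(4))
S=np.load('scene.npy');C2=cam('scene')
for n,f,bx,z in [('red',red,(220,185,245,215),.045),('blue',blue,(230,170,255,192),.045),('btn',grn,(395,195,420,217),.045)]:
    u,v,k=blob(S,f,bx); print('S',n,u,v,k,ray(C2,u,v,z).round(4))
E
```

```text
red 284.34328358208955 190.07462686567163 67 [ 0.5713 -0.1489  0.045 ]
blue 279.3538461538462 215.2923076923077 65 [ 0.4826 -0.1357  0.045 ]
tealR 286.7692307692308 178.42307692307693 26 [ 0.6114 -0.1551  0.052 ]
tealB 282.10714285714283 203.57142857142858 28 [ 0.5224 -0.143   0.052 ]
btn 141.64 191.12 75 [0.5401 0.3424 0.045 ]
S red 230.76 196.66 50 [ 0.5701 -0.144   0.045 ]
S blue 242.0 178.14814814814815 54 [ 0.4768 -0.1314  0.045 ]
S btn 408.79646017699116 205.0353982300885 113 [0.5319 0.3413 0.045 ]
```

View pics/cropA.png

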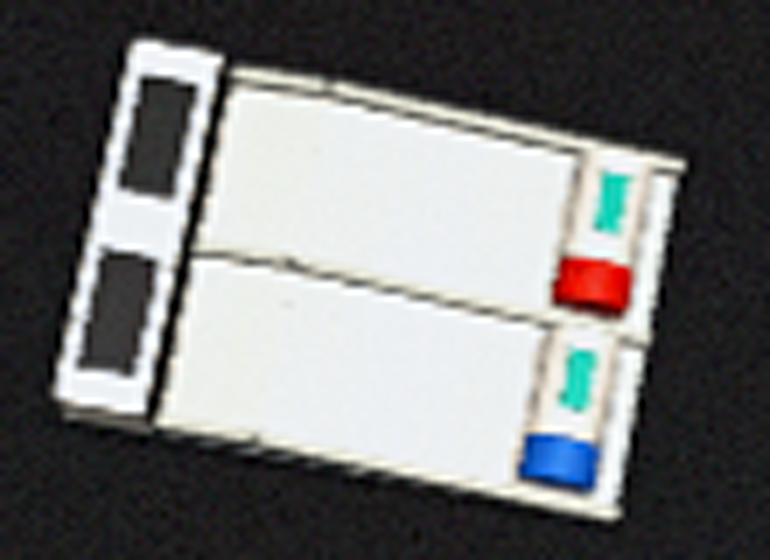

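```bash
python3 - <<'E'
from h import *
C=cam('top');C2=cam('scene')
def P(cx,cy,z): return ray(C,200+(cx+.5)/7-.5,150+(cy+.5)/7-.5,z)
# wall-end corners at lip end, z~21mm ; reader top corners z 60
A=P(685,163,.021);B=P(617,518,.021);print(A,B,np.linalg.norm(A-B),np.degrees(np.arctan2(*(B-A)[[1,0]])))
r1=P(132,42,.06);r2=P(55,405,.06);r3=P(222,55,.06);r4=P(148,418,.06)
print(r1,r2,r3,r4,np.linalg.norm(r1-r2),[np.degrees(np.arctan2(*(b-a)[[1,0]])) for a,b in((r1,r2),(r3,r4))])
def tri(p,q):
    def d(C,p):
        c,R,o=C; v=R@np.array([(p[0]-c['cx'])/c['fx'],(p[1]-c['cy'])/c['fy'],1]);return o,v/np.linalg.norm(v)
    o1,d1=d(C,p);o2,d2=d(C2,q)
    s=np.linalg.lstsq(np.c_[d1,-d2],o2-o1,rcond=None)[0];a=o1+s[0]*d1;b=o2+s[1]*d2
    return (a+b)/2,np.linalg.norm(a-b)
print('btn',tri((141.64,191.12),(408.8,205)))
print('red',tri((284.34,190.07),(230.76,196.66)),'blue',tri((279.35,215.29),(242,178.15)))
for n,u,v,z in [('saline top',229,198,.165),('vial',284,200,.05),('carton',342,193,.04),('console',224,297,.035),('brown',216,375,.035),('rack',570,362,.09)]:
    print(n,ray(C,u*.64,v*.64,z).round(3))
E
```

```text
[ 0.64103219 -0.19359851  0.021     ] [ 0.45898989 -0.1668566   0.021     ] 0.18399600663615914 171.64305429721932
[0.67761349 0.08589958 0.06      ] [0.49362464 0.10949726 0.06      ] [0.67345109 0.04084872 0.06      ] [0.48979468 0.06409313 0.06      ] 0.18549595852811165 [np.float64(172.69137226852766), np.float64(172.7867342077977)]
btn (array([0.53894946, 0.34013749, 0.05065021]), np.float64(0.0012163739836725555))
red (array([ 0.57073128, -0.14641163,  0.04530573]), np.float64(0.004975841921529523)) blue (array([ 0.48162973, -0.13295598,  0.04829132]), np.float64(0.005306943412975078))
saline top [0.732 0.316 0.165]
vial [0.774 0.224 0.05 ]
carton [0.802 0.095 0.04 ]
console [0.546 0.34  0.035]
brown [0.373 0.338 0.035]
rack [ 0.437 -0.417  0.09 ]
```

Request:
move_arm(increments=[-5, 0, 0, 0, 0.02, 0.04, 0.06, -10, 0, 0, 0, 0.04, 0.08, 0.04, -15, 0, 0, 0, 0.06, 0.12, 0.02, -20, 0, 0, 0, 0.08, 0.16, 0.02, -25, 0, 0, 0, 0.1, 0.2, 0.02, -30, 0, 0, 0, 0.115, 0.235, 0.02, -35, 0, 0, 0, 0.133, 0.27, 0.02, -40, 0, 0, 0, 0.15, 0.305, 0.02, -45, 0, 0, 0, 0.17, 0.34, 0.02, -50, 0, 0, 0, 0.187, 0.375, 0.02, -55, 0, 0, 0, 0.204, 0.41, 0.02, -60, 0, 0, 0, 0.222, 0.445, 0.02])

```text
time_s: 1.1
tcp_pos: [0.5521, -0.2362, 0.2302]
ee_rot: [[-0.001, -0.982, 0.19], [0.0, 0.19, 0.982], [-1.0, 0.001, 0.0]]
wrist_force: [1.2, -0.8, -0.1]
gripper_width: 0.248
```

Request:
move_arm(increments=[-1, 0, 0, 0, 0, 0.005, 0.02, -1, 0, 0, 0, 0, 0, 0.02, -1, 0, 0, 0, 0, 0, 0.02])

```text
time_s: 1.35
tcp_pos: [0.5507, -0.2383, 0.2299]
ee_rot: [[-0.002, -0.984, 0.177], [0.0, 0.177, 0.984], [-1.0, 0.002, -0.0]]
wrist_force: [-0.6, -0.0, -0.6]
gripper_width: 0.231
```

```bash
python3 - <<'E'
from h import *
s=r.sense();print(s['time_s'],s['tcp_pos'],s['ee_rot'],s['joints'],s['gripper_width'])
C=cam('wrist');print(C[2],C[1][:,2])
im=r.capture('wrist');np.save('w1.npy',im);save('w1',im)
E
```

```text
1.35 [ 0.55072441 -0.23828672  0.22992262] [[-1.59117755e-03 -9.84145301e-01  1.77356971e-01]
 [ 1.27440846e-04  1.77356995e-01  9.84146575e-01]
 [-9.99998726e-01  1.58855446e-03 -1.56786159e-04]] [-7.94985072e+00  1.96858618e+01 -3.21147582e+00  5.83347393e-03
 -6.71939640e+01 -2.26827050e+00] 0.23086987942019047
[ 0.53666466 -0.32078766  0.38450974] [ 0.05288661  0.30097013 -0.95216595]
```

View pics/w1.png

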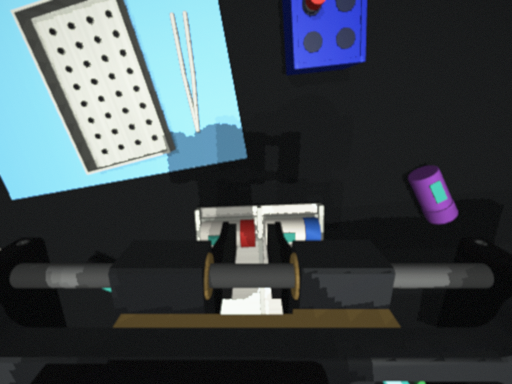

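```bash
python3 - <<'E'
from h import *
C=cam('wrist');im=np.load('w1.npy')
save('w1c',cv2.resize(im[190:260,180:340],None,fx=5,fy=5,interpolation=cv2.INTER_CUBIC))
A=ray(C,196,206,.021);B=ray(C,324,205,.021);print(A,B,np.linalg.norm(A-B),(A+B)/2,np.degrees(np.arctan2(*(B-A)[[1,0]])))
E
```

```text
[ 0.6396155  -0.19652531  0.021     ] [ 0.45738812 -0.16488381  0.021     ] 0.1849540562430265 [ 0.54850181 -0.18070456  0.021     ] 170.14952046785368
```

View pics/w1c.png

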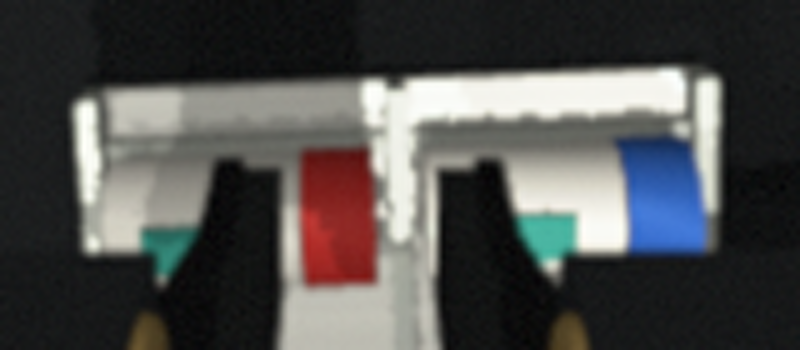

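Request:
move_arm(increments=[-1, 0, 0, 0.02, -0.02, 0.02, 0.02, -2.5, 0, 0, 0.05, -0.034, 0.043, 0.02, -2.5, 0, 0, 0.08, -0.034, 0.043, 0.02, -2.5, 0, 0, 0.11, -0.034, 0.043, 0.02, -2.5, 0, 0, 0.14, -0.034, 0.043, 0.02, -2.5, 0, 0, 0.165, -0.034, 0.043, 0.02, -2.5, 0, 0, 0.183, -0.034, 0.043, 0.02, -2.5, 0, 0, 0.193, -0.034, 0.043, 0.02, -2.5, 0, 0, 0.197, -0.034, 0.043, 0.02, -2.5, 0, 0, 0.197, -0.034, 0.043, 0.02, -2.5, 0, 0, 0.197, -0.034, 0.043, 0.02])

```text
time_s: 2.32
tcp_pos: [0.5928, -0.2026, 0.0348]
ee_rot: [[0.002, -0.991, 0.135], [-0.001, 0.135, 0.991], [-1.0, -0.002, -0.0]]
wrist_force: [0.2, -0.1, 0.1]
gripper_width: 0.231
```

```bash
python3 - <<'E'
from h import *
s=r.sense();print(s['time_s'],s['tcp_pos'],s['ee_rot'],s['wrist_force'],s['gripper_width'])
a=r.capture('scene')[150:270,190:340];b=r.capture('top')[140:240,195:320]
save('s2',cv2.resize(a,(800,600),interpolation=cv2.INTER_CUBIC));save('t2',cv2.resize(b,(750,600),interpolation=cv2.INTER_CUBIC))
E
```

```text
2.3167 [ 0.59282768 -0.20263864  0.03475579] [[ 2.02433223e-03 -9.90869011e-01  1.34812850e-01]
 [-5.37174443e-04  1.34812029e-01  9.90871045e-01]
 [-9.99997807e-01 -2.07827021e-03 -2.59365174e-04]] [ 0.16801491 -0.06922967  0.06764399] 0.2308369554094463
```

View pics/s2.png

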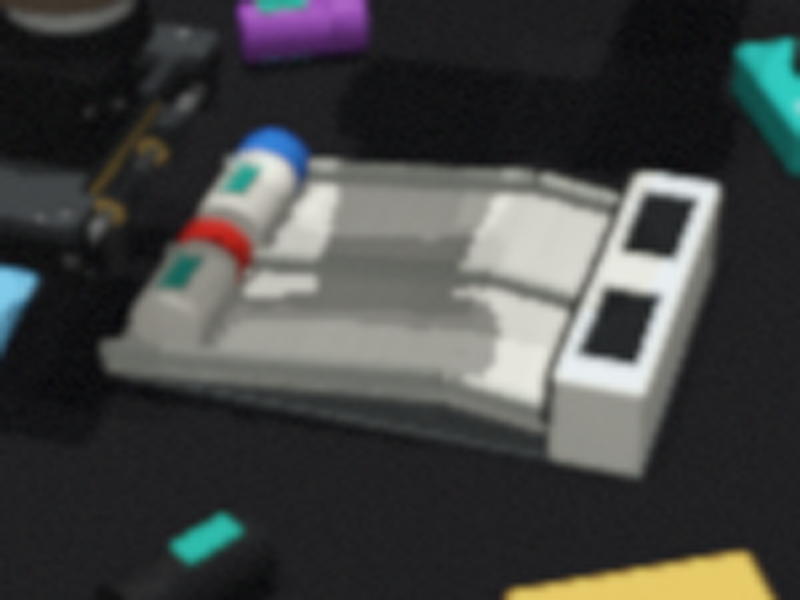

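View pics/t2.png

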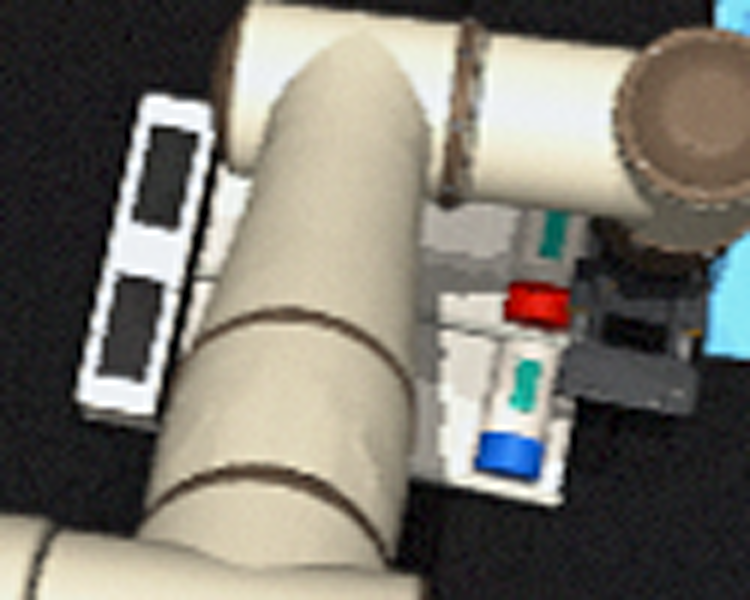

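Request:
move_arm(increments=[0, 0, 0, 0, 0, 0.006, 0.02, 0, 0, 0, 0, 0, 0.011, 0.02, 0, 0, 0, 0, 0, 0.015, 0.02, 0, 0, 0, 0, 0, 0.018, 0.02, 0, 0, 0, 0, 0, 0.021, 0.02, 0, 0, 0, -0.001, 0, 0.024, 0.02, 0, 0, 0, -0.001, 0, 0.028, 0.02, 0, 0, 0, -0.002, 0, 0.032, 0.02, 0, 0, 0, -0.002, 0, 0.036, 0.02, 0, 0, 0, -0.003, 0, 0.04, 0.02, 0, 0, 0, -0.004, 0, 0.044, 0.02, 0, 0, 0, -0.004, 0, 0.048, 0.02])

```text
time_s: 3.42
tcp_pos: [0.5989, -0.1542, 0.038]
ee_rot: [[0.001, -0.991, 0.134], [-0.0, 0.134, 0.991], [-1.0, -0.001, -0.0]]
wrist_force: [-0.1, -4.2, 3.6]
gripper_width: 0.233
```

```bash
python3 - <<'E'
from h import *
a=r.capture('scene')[150:270,190:340]
save('s3',cv2.resize(a,(800,600),interpolation=cv2.INTER_CUBIC))
E
```

```text
(no output)
```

View pics/s3.png

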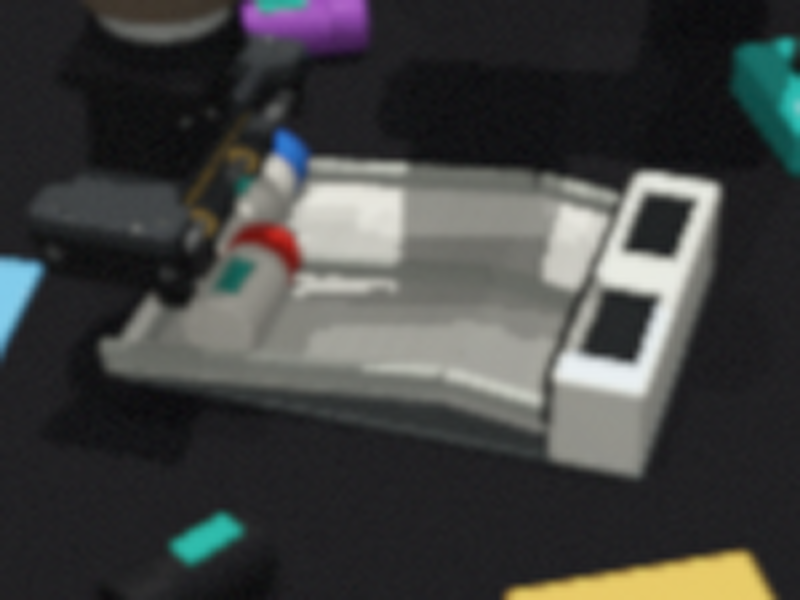

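The red jar is moving up the lane squarely (cap at about (268,243) in the crop) with about 4 N of push. The blue jar hasn't moved, so I'll carry on.

Request:
move_arm(increments=[0, 0, 0, -0.001, 0, 0.005, 0.02, 0, 0, 0, -0.001, 0, 0.01, 0.02, 0, 0, 0, -0.002, 0, 0.015, 0.02, 0, 0, 0, -0.003, 0, 0.02, 0.02, 0, 0, 0, -0.003, 0, 0.025, 0.02, 0, 0, 0, -0.004, 0, 0.03, 0.02, 0, 0, 0, -0.005, 0, 0.035, 0.02, 0, 0, 0, -0.006, 0, 0.04, 0.02, 0, 0, 0, -0.006, 0, 0.045, 0.02, 0, 0, 0, -0.007, 0, 0.05, 0.02, 0, 0, 0, -0.008, 0, 0.055, 0.02, 0, 0, 0, -0.0085, 0, 0.06, 0.02])

```text
time_s: 4.47
tcp_pos: [0.6067, -0.0945, 0.0462]
ee_rot: [[-0.0, -0.991, 0.134], [-0.0, 0.134, 0.991], [-1.0, 0.0, -0.0]]
wrist_force: [-1.5, -5.1, 4.9]
gripper_width: 0.229
```

Request:
move_arm(increments=[0, 0, 0, -0.001, 0, 0.005, 0.02, 0, 0, 0, -0.001, 0, 0.01, 0.02, 0, 0, 0, -0.002, 0, 0.015, 0.02, 0, 0, 0, -0.003, 0, 0.02, 0.02, 0, 0, 0, -0.003, 0, 0.024, 0.02, 0, 0, 0, -0.004, 0, 0.028, 0.02, 0, 0, 0, -0.004, 0, 0.032, 0.02, 0, 0, 0, -0.005, 0, 0.036, 0.02, 0, 0, 0, -0.006, 0, 0.04, 0.02, 0, 0, 0, -0.006, 0, 0.043, 0.02])

```text
time_s: 5.3
tcp_pos: [0.6125, -0.052, 0.0523]
ee_rot: [[-0.0, -0.991, 0.134], [-0.0, 0.134, 0.991], [-1.0, 0.0, -0.0]]
wrist_force: [-0.2, -5.4, 6.4]
gripper_width: 0.229
```

```bash
python3 - <<'E'
from h import *
a=r.capture('scene')[150:270,190:340]
save('s4',cv2.resize(a,(800,600),interpolation=cv2.INTER_CUBIC))
E
```

```text
(no output)
```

View pics/s4.png

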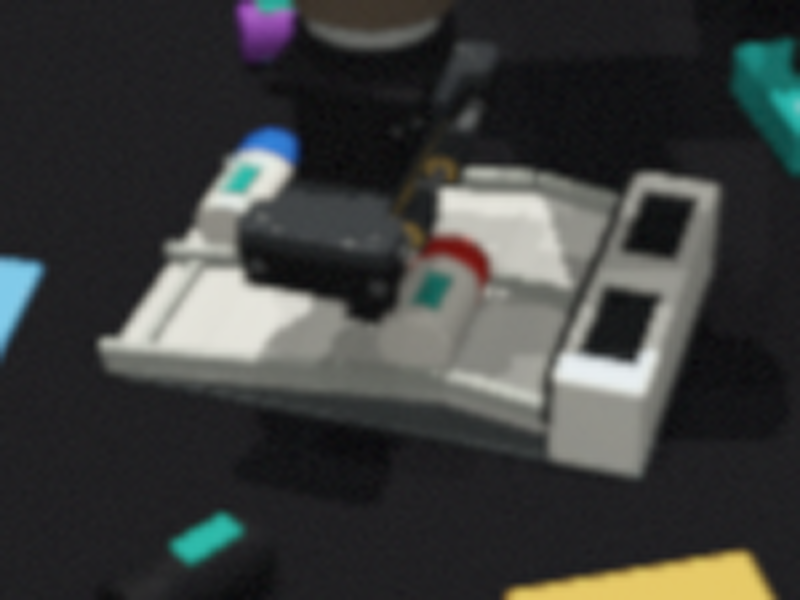

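The jar is about 15 mm short of the crest (cap at about (455,260)) and still square in its lane. I'm going slowly over the crest now.

Request:
move_arm(increments=[0, 0, 0, -0.0005, 0, 0.003, 0.02, 0, 0, 0, -0.001, 0, 0.006, 0.02, 0, 0, 0, -0.0015, 0, 0.009, 0.02, 0, 0, 0, -0.002, 0, 0.012, 0.02, 0, 0, 0, -0.002, 0, 0.015, 0.02, 0, 0, 0, -0.002, 0, 0.018, 0.02, 0, 0, 0, -0.002, 0, 0.021, 0.02, 0, 0, 0, -0.002, 0, 0.024, 0.02, 0, 0, 0, -0.002, 0, 0.027, 0.02, 0, 0, 0, -0.002, 0, 0.03, 0.02])

```text
time_s: 6.18
tcp_pos: [0.6164, -0.0218, 0.0536]
ee_rot: [[-0.0, -0.991, 0.134], [0.0, 0.134, 0.991], [-1.0, 0.0, 0.0]]
wrist_force: [-0.2, -0.1, 0.4]
gripper_width: 0.231
```

```bash
python3 - <<'E'
from h import *
a=r.capture('scene')[150:270,190:340]
save('s5',cv2.resize(a,(800,600),interpolation=cv2.INTER_CUBIC))
E
```

```text
(no output)
```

View pics/s5.png

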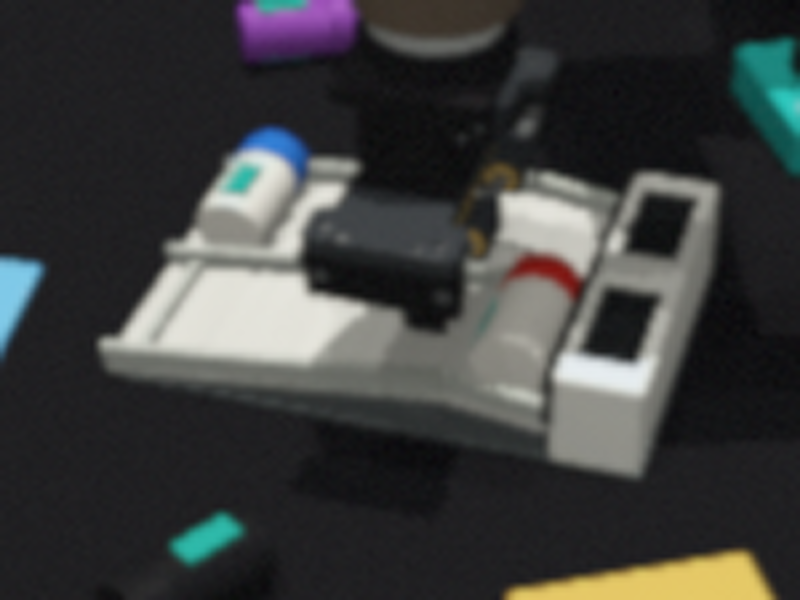

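The jar rolled over the crest toward the stop and the contact force is gone. I'll hold behind it while it settles, then check before lifting away.

Request:
move_arm(increments=[0, 0, 0, 0, 0, 0, 0.02, 0, 0, 0, 0, 0, 0, 0.02, 0, 0, 0, 0, 0, 0, 0.02, 0, 0, 0, 0, 0, 0, 0.02, 0, 0, 0, 0, 0, 0, 0.02, 0, 0, 0, 0, 0, 0, 0.02])

```text
time_s: 6.73
tcp_pos: [0.6165, -0.0228, 0.0541]
ee_rot: [[0.0, -0.991, 0.135], [0.0, 0.135, 0.991], [-1.0, -0.0, 0.0]]
wrist_force: [0.4, 0.0, 0.6]
gripper_width: 0.228
```

```bash
python3 - <<'E'
from h import *
a=r.capture('scene')[150:270,190:340]
save('s6',cv2.resize(a,(800,600),interpolation=cv2.INTER_CUBIC)); print(r.sense()['wrist_force'])
E
```

```text
[ 0.40351658  0.75023576 -0.26615197]
```

View pics/s6.png

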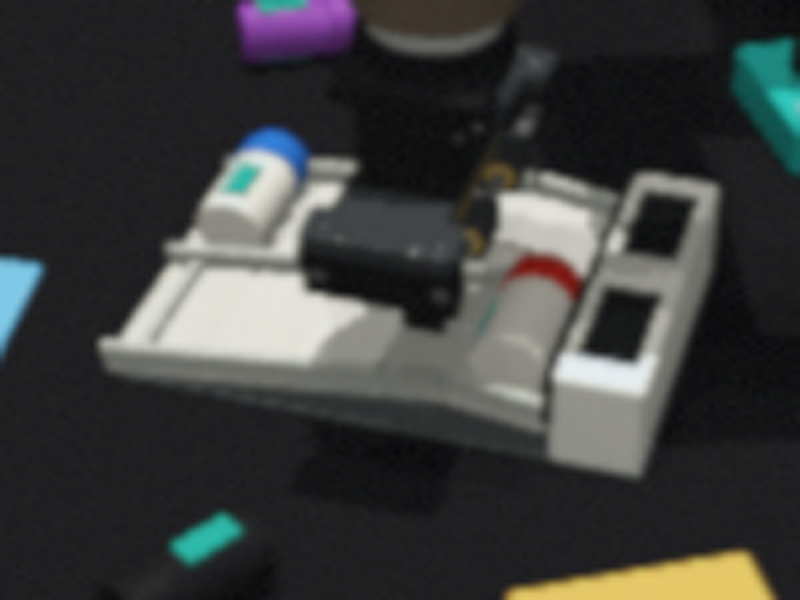

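The jar has settled against the stop (cap at about (545,275)) and looks identical 0.5 s later. Next I'll lift clear, close the fingers and move over the button.

Request:
move_arm(increments=[0, 0, 0, -0.02, 0, -0.004, 0.02, 0, 0, 0, -0.05, 0, -0.004, 0.02, 0, 0, 0, -0.085, 0, -0.004, 0.0, 0, 0, 0, -0.12, 0, 0, 0.0, 0, 0, 0, -0.145, 0.005, 0.02, 0.0, 0, 0, 0, -0.15, 0.018, 0.05, 0.0, 0, 0, 0, -0.15, 0.03, 0.085, 0.0, 0, 0, 0, -0.15, 0.043, 0.12, 0.0, 0, 0, 0, -0.15, 0.056, 0.155, 0.0, 0, 0, 0, -0.15, 0.068, 0.19, 0.0, 0, 0, 0, -0.15, 0.081, 0.225, 0.0, 0, 0, 0, -0.15, 0.094, 0.26, 0.0])

```text
time_s: 7.78
tcp_pos: [0.5575, 0.2492, 0.2043]
ee_rot: [[0.0, -0.991, 0.134], [0.0, 0.134, 0.991], [-1.0, -0.0, 0.0]]
wrist_force: [1.2, -0.3, 0.9]
gripper_width: 0.002
```

Request:
move_arm(increments=[0, 0, 0, 0, 0.012, 0.035, 0.0, 0, 0, 0, 0, 0.022, 0.06, 0.0, 0, 0, 0, 0, 0.03, 0.08, 0.0, 0, 0, 0, 0, 0.032, 0.089, 0.0, 0, 0, 0, 0, 0.032, 0.089, 0.0, 0, 0, 0, 0, 0.032, 0.089, 0.0, 0, 0, 0, 0, 0.032, 0.089, 0.0])

```text
time_s: 8.37
tcp_pos: [0.5387, 0.3389, 0.204]
ee_rot: [[-0.0, -0.991, 0.136], [-0.0, 0.136, 0.991], [-1.0, 0.0, -0.001]]
wrist_force: [0.7, -0.2, -0.8]
gripper_width: 0.005
```

```bash
python3 - <<'E'
from h import *
s=r.sense();print(s['time_s'],s['tcp_pos'],s['gripper_width'],s['wrist_force'])
C=cam('wrist');im=r.capture('wrist');np.save('w2.npy',im);save('w2',im)
a=r.capture('scene');save('s7',cv2.resize(a,(800,600)))
h=cv2.cvtColor(im,cv2.COLOR_RGB2HSV).astype(int);m=((h[...,0]>45)&(h[...,0]<75)&(h[...,1]>120)&(h[...,2]>50)).astype(np.uint8)
n,l,st,c=cv2.connectedComponentsWithStats(m)
for i in range(1,n):
  if st[i,4]>20: print(st[i],c[i],ray(C,*c[i],.05))
print(proj(C,s['tcp_pos']))
E
```

```text
8.3667 [0.53874244 0.33887724 0.20402406] 0.00533130645455653 [ 0.73552722 -0.22162767 -0.78321849]
[432   0  16   3  35] [439.4          0.74285714] [0.33185456 0.18578044 0.05      ]
[387 144  32  29 712] [402.59269663 157.84691011] [0.36235703 0.3391759  0.05      ]
[239 167  28  28 601] [252.26955075 180.44758735] [0.53866122 0.34246612 0.05      ]
(np.float64(252.26970428232187), np.float64(240.45708791194866))
```

View pics/w2.png

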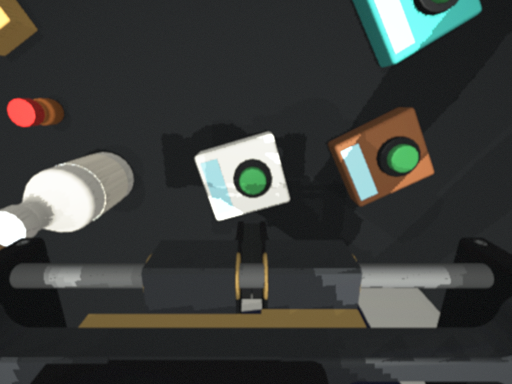

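View pics/s7.png

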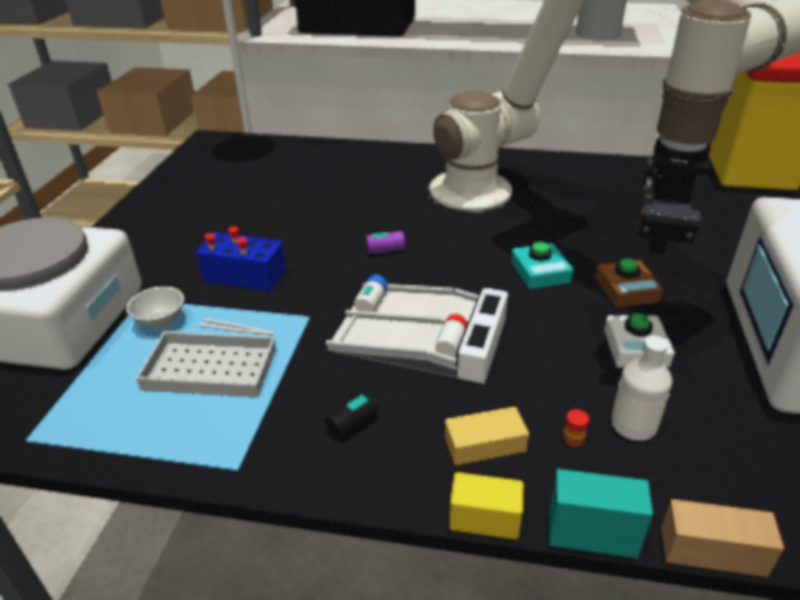

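The red jar stays at the stop (cap at about (456,320) in the scene view). The button is at (0.539, 0.342), almost directly under the tool. I'm descending to just above it.

Request:
move_arm(increments=[0, 0, 0, 0.03, 0, 0.002, 0, 0, 0, 0, 0.06, 0, 0.002, 0, 0, 0, 0, 0.09, 0, 0.002, 0, 0, 0, 0, 0.11, 0, 0.002, 0, 0, 0, 0, 0.122, 0, 0.002, 0, 0, 0, 0, 0.13, 0, 0.002, 0, 0, 0, 0, 0.133, 0, 0.002, 0, 0, 0, 0, 0.135, 0, 0.002, 0, 0, 0, 0, 0.135, 0, 0.002, 0])

```text
time_s: 9.22
tcp_pos: [0.5394, 0.3425, 0.07]
ee_rot: [[0.001, -0.991, 0.134], [0.001, 0.134, 0.991], [-1.0, -0.001, 0.001]]
wrist_force: [0.4, 0.6, -0.0]
gripper_width: 0.008
```

Request:
move_arm(increments=[0, 0, 0, 0.002, 0, 0, 0, 0, 0, 0, 0.004, 0, 0, 0, 0, 0, 0, 0.006, 0, 0, 0, 0, 0, 0, 0.008, 0, 0, 0, 0, 0, 0, 0.01, 0, 0, 0, 0, 0, 0, 0.01, 0, 0, 0])

```text
time_s: 9.72
tcp_pos: [0.5392, 0.3427, 0.0596]
ee_rot: [[0.001, -0.991, 0.134], [0.001, 0.134, 0.991], [-1.0, -0.001, 0.001]]
wrist_force: [0.5, 1.0, 3.7]
gripper_width: 0.001
```

Request:
move_arm(increments=[0, 0, 0, 0.001, 0, 0, 0, 0, 0, 0, 0.002, 0, 0, 0, 0, 0, 0, 0.003, 0, 0, 0, 0, 0, 0, 0.003, 0, 0, 0])

```text
time_s: 10.05
tcp_pos: [0.5393, 0.3427, 0.0593]
ee_rot: [[0.002, -0.991, 0.133], [0.001, 0.133, 0.991], [-1.0, -0.002, 0.001]]
wrist_force: [-4.2, -1.5, 15.3]
gripper_width: 0.007
```

Request:
move_arm(increments=[0, 0, 0, 0.001, 0, 0, 0, 0, 0, 0, 0.002, 0, 0, 0, 0, 0, 0, 0.002, 0, 0, 0])

```text
time_s: 10.3
tcp_pos: [0.5393, 0.3427, 0.0591]
ee_rot: [[0.003, -0.991, 0.132], [0.001, 0.132, 0.991], [-1.0, -0.003, 0.001]]
wrist_force: [-7.4, -3.4, 23.3]
gripper_width: 0.004
```

```bash
python3 - <<'E'
from h import *
a=r.capture('scene')[150:240,350:470];save('s8',cv2.resize(a,(800,600),interpolation=cv2.INTER_CUBIC))
b=np.load('scene.npy')[150:240,350:470];save('s8b',cv2.resize(b,(800,600),interpolation=cv2.INTER_CUBIC))
print(r.sense()['wrist_force'])
E
```

```text
[-7.44396756 -1.92341497 22.49143275]
```

View pics/s8.png

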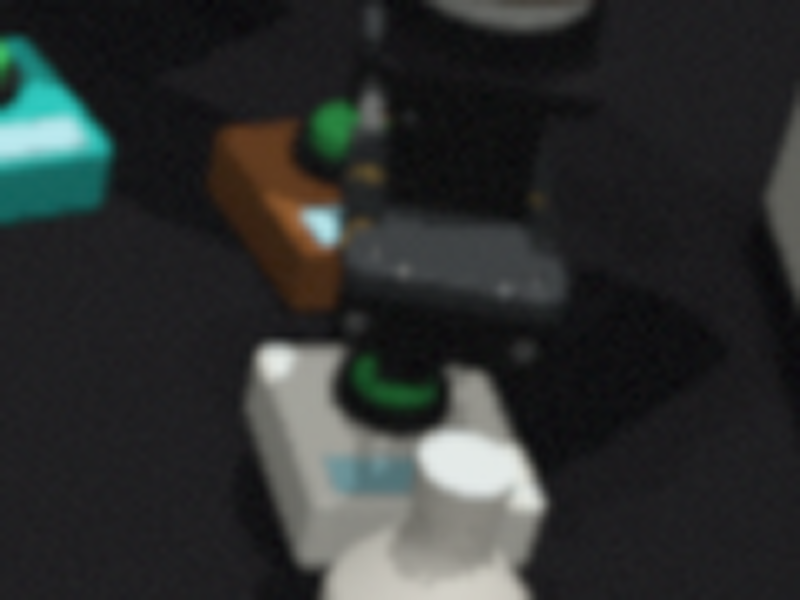

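View pics/s8b.png

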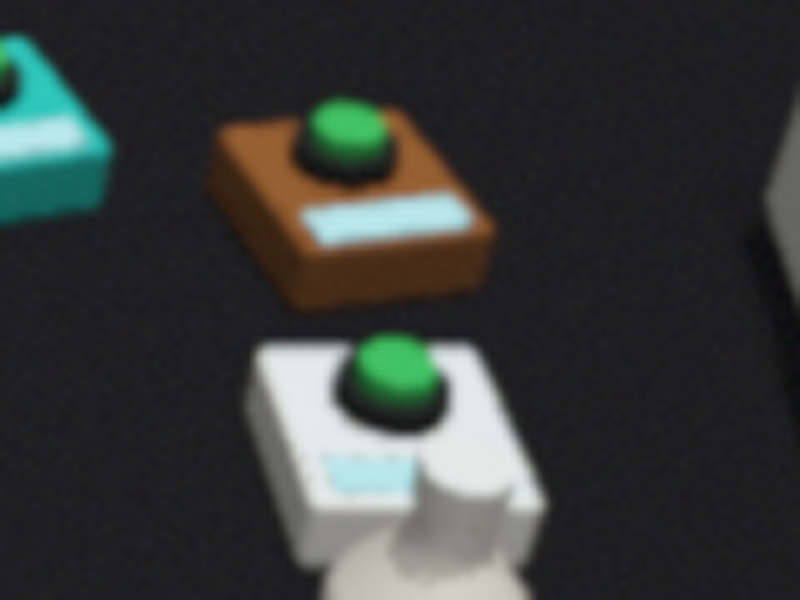

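The button is visibly depressed. I'll release slowly and read the force at each step, so I can tell the full 6 mm travel was used.

Request:
move_arm(increments=[0, 0, 0, -0.005, 0, 0, 0, 0, 0, 0, -0.005, 0, 0, 0, 0, 0, 0, -0.005, 0, 0, 0])

```text
time_s: 10.6
tcp_pos: [0.5393, 0.3427, 0.0601]
ee_rot: [[0.002, -0.991, 0.134], [0.002, 0.134, 0.991], [-1.0, -0.002, 0.002]]
wrist_force: [-0.3, 0.1, 3.5]
gripper_width: 0.004
```

Request:
move_arm(increments=[0, 0, 0, -0.002, 0, 0, 0, 0, 0, 0, -0.002, 0, 0, 0, 0, 0, 0, -0.002, 0, 0, 0])

```text
time_s: 10.85
tcp_pos: [0.5393, 0.3427, 0.0612]
ee_rot: [[0.001, -0.991, 0.134], [0.001, 0.134, 0.991], [-1.0, -0.001, 0.001]]
wrist_force: [1.3, 0.9, 4.0]
gripper_width: 0.005
```

Request:
move_arm(increments=[0, 0, 0, -0.002, 0, 0, 0, 0, 0, 0, -0.002, 0, 0, 0, 0, 0, 0, -0.002, 0, 0, 0])

```text
time_s: 11.1
tcp_pos: [0.539, 0.3424, 0.063]
ee_rot: [[0.0, -0.991, 0.134], [0.0, 0.134, 0.991], [-1.0, -0.0, 0.0]]
wrist_force: [0.9, 1.5, 3.3]
gripper_width: 0.005
```

Request:
move_arm(increments=[0, 0, 0, -0.002, 0, 0, 0, 0, 0, 0, -0.002, 0, 0, 0, 0, 0, 0, -0.002, 0, 0, 0])

```text
time_s: 11.35
tcp_pos: [0.5384, 0.3418, 0.0647]
ee_rot: [[-0.001, -0.991, 0.135], [-0.001, 0.135, 0.991], [-1.0, 0.001, -0.001]]
wrist_force: [1.4, 1.0, 0.4]
gripper_width: 0.003
```

Request:
move_arm(increments=[0, 0, 0, -0.01, 0, 0, 0, 0, 0, 0, -0.03, 0, 0, 0, 0, 0, 0, -0.06, 0, 0, 0, 0, 0, 0, -0.09, 0, 0, 0, 0, 0, 0, -0.09, 0, 0, 0])

```text
time_s: 11.77
tcp_pos: [0.541, 0.3435, 0.1619]
ee_rot: [[0.008, -0.991, 0.133], [0.005, 0.133, 0.991], [-1.0, -0.007, 0.006]]
wrist_force: [1.0, 1.0, 0.5]
gripper_width: 0.001
```

Contact was lost somewhere between z = 0.063 and 0.065, so the travel reads 4–6 mm. The corners of the closed fingers (17.8 mm radius) also reach past the 16 mm button, so they may have bottomed on the black collar. A look from the wrist should help.

```bash
python3 - <<'E'
from h import *
s=r.sense();print(s['tcp_pos'],s['ee_rot'])
C=cam('wrist');im=r.capture('wrist')
h=cv2.cvtColor(im,cv2.COLOR_RGB2HSV).astype(int);m=((h[...,0]>45)&(h[...,0]<75)&(h[...,1]>120)&(h[...,2]>50)).astype(np.uint8)
n,l,st,c=cv2.connectedComponentsWithStats(m)
for i in range(1,n):
  if st[i,4]>20: print(st[i],c[i],ray(C,*c[i],.055),C[0]['fx'],C[2])
save('w3',cv2.resize(im[130:290,150:360],None,fx=3.7,fy=3.7,interpolation=cv2.INTER_CUBIC))
E
```

```text
[0.54101295 0.34348383 0.16194096] [[ 0.00804655 -0.99106072  0.1331687 ]
 [ 0.00544251  0.13321445  0.99107229]
 [-0.99995281 -0.00724994  0.00646577]]
[411 145  38  33 977] [429.46264074 160.98362334] [0.36543298 0.3376089  0.055     ] 269.375993350904 [0.52921176 0.25957662 0.31595986]
[239 171  32  32 802] [254.72942643 186.41147132] [0.53859318 0.34104858 0.055     ] 269.375993350904 [0.52921176 0.25957662 0.31595986]
```

View pics/w3.png

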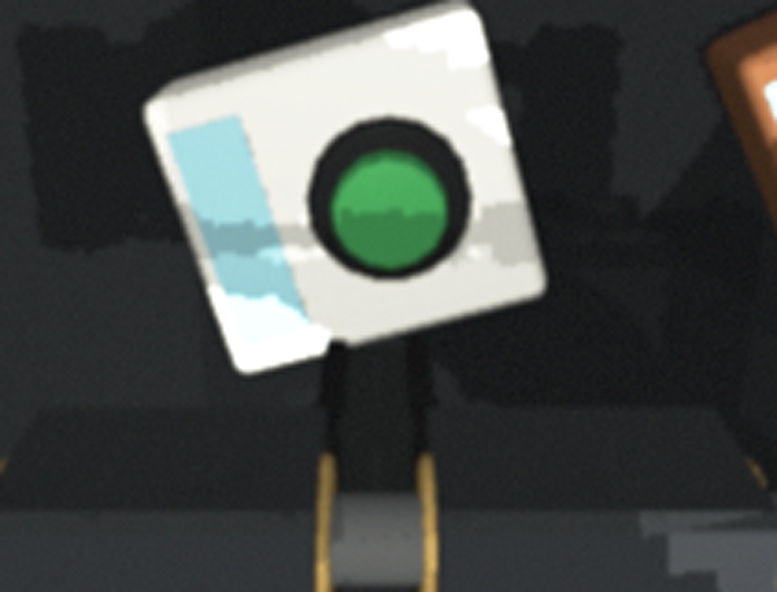

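```bash
python3 - <<'E'
from h import *
C=cam('wrist')
for nm,u,v in [('ring',150+389.5/3.7-.4,130+198/3.7-.4),('green',254.73,186.41)]:
    for z in (.035,.04,.045,.05,.055,.06): print(nm,z,ray(C,u,v,z).round(4))
im=r.capture('wrist'); save('w4',cv2.resize(im[155:210,225:285],None,fx=10,fy=10,interpolation=cv2.INTER_CUBIC))
E
```

```text
ring 0.035 [0.5367 0.3418 0.035 ]
ring 0.04 [0.5366 0.3403 0.04  ]
ring 0.045 [0.5364 0.3388 0.045 ]
ring 0.05 [0.5363 0.3373 0.05  ]
ring 0.055 [0.5361 0.3359 0.055 ]
ring 0.06 [0.536  0.3344 0.06  ]
green 0.035 [0.5373 0.3455 0.035 ]
green 0.04 [0.5372 0.3439 0.04  ]
green 0.045 [0.537  0.3424 0.045 ]
green 0.05 [0.5369 0.3408 0.05  ]
green 0.055 [0.5367 0.3393 0.055 ]
green 0.06 [0.5365 0.3377 0.06  ]
```

View pics/w4.png

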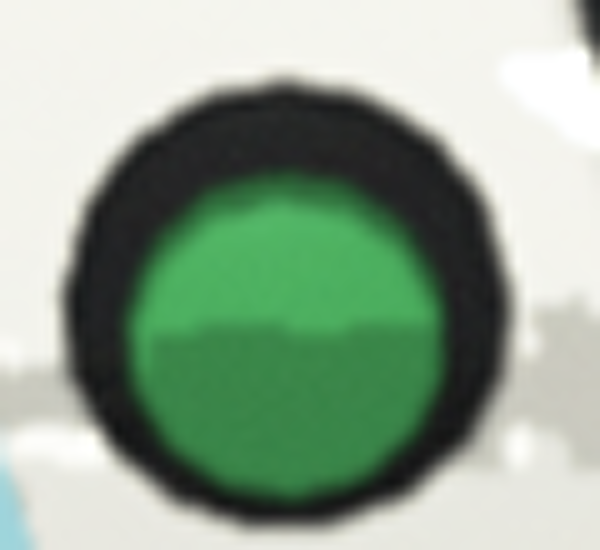

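The green cap's side shows about 8 mm standing above the collar, more than its 6 mm travel. The hard stop I felt at 15–23 N was therefore the button bottoming, so no second press is needed. Last, a check of the whole scene.

```bash
python3 - <<'E'
from h import *
im=r.capture('top');save('t9',cv2.resize(im,(800,600)))
a=r.capture('scene')[150:270,190:340];save('s9',cv2.resize(a,(800,600),interpolation=cv2.INTER_CUBIC))
h=cv2.cvtColor(im,cv2.COLOR_RGB2HSV).astype(int)
C=cam('top');o=np.array([.5672,-.0467]);X=np.array([.1345,.991]);Y=np.array([-.991,.1345])
for n,m in [('red',((h[...,0]<8)|(h[...,0]>172))&(h[...,1]>150)&(h[...,2]>80)),('blue',(h[...,0]>100)&(h[...,0]<125)&(h[...,1]>150)&(h[...,2]>80))]:
    m=m.copy();k=np.zeros_like(m);k[150:225,205:305]=m[150:225,205:305];ys,xs=np.nonzero(k)
    p=ray(C,xs.mean(),ys.mean(),.06 if n=='red' else .045)[:2]-o;print(n,len(xs),p@X,p@Y)
E
```

```text
red 72 0.0776261950602929 -0.01857922448161038
blue 65 -0.09958712801403392 0.07183830888487029
```

View pics/t9.png

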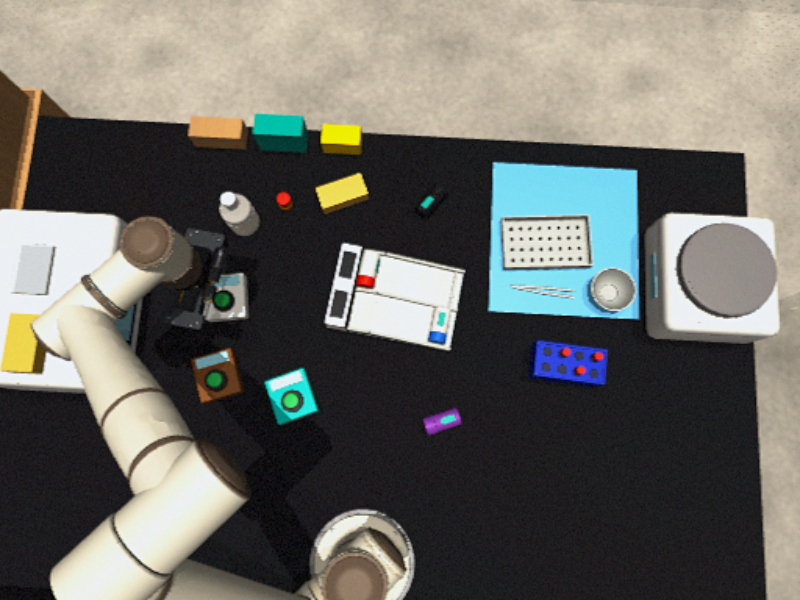

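View pics/s9.png

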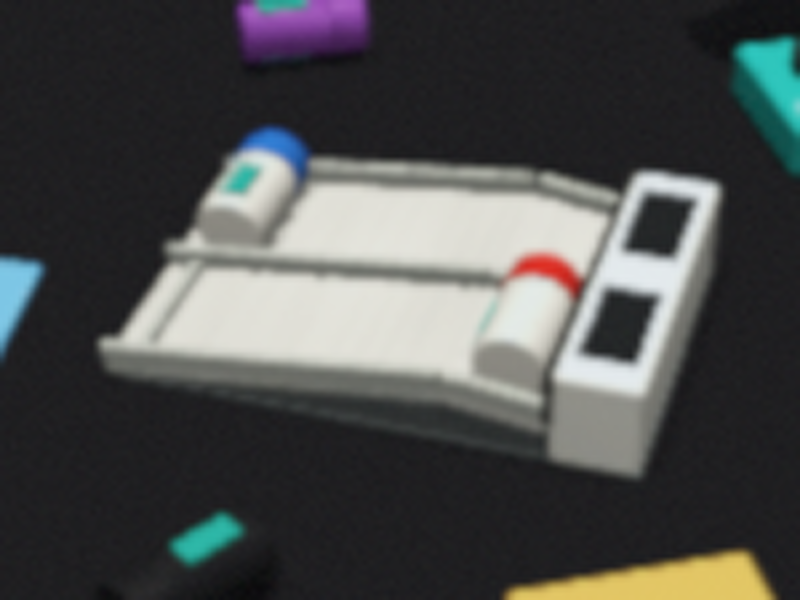

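The red jar rests against the stop (x ≈ 77 mm measured, 75 mm nominal) and the blue jar is unmoved. The rest of the scene is unchanged and the arm is clear, so I'm handing in.

```bash
python3 -c "
from station import r
print(r.finish_job(), r.sense()['time_s'])"
```

```text
the job is handed in; nothing more can be done
the job is handed in; nothing more can be done
```

The red-capped jar is up against the stop at the reader and the green start button on the white console has been pressed and released. I handed the job in at about 12 s on the robot's clock.

- **Jar:** I pushed it up the right lane with two slightly opened fingertips, without grasping or lifting it, using about 4–8 N. It mostly slid rather than rolled on the climb, then rolled the last stretch past the crest to the stop by itself. My last check put it at x ≈ 77 mm, against 75 mm for the seat, and it had not moved in pictures taken 0.5 s and 5 s after it settled.
- **Button:** I pressed it with closed fingers to a hard stop at about 23 N, then let it spring back. The force readings only pinned its travel down to about 4–6 mm. I took it as fully down because of the hard stop, and because the button stands about 8 mm above its collar, so the fingers should not have been resting on the collar.
- **Everything else:** the blue jar and the other objects looked unmoved in the last pictures, and the arm was clear of everything.

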